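# Hang up the ear defenders

### The arm

A 7-joint arm with a two-finger parallel gripper is mounted at the origin on the work surface. World frame = base frame: x ahead of the robot, y to its left, z up, the work surface at z = 0. Lengths are in m, angles in rad, forces in N, time in s.
With the tool pointing down it reaches from about 0.4 to 0.85 m from the base axis. Payload 4.5 kg.
Tool frame: the origin (TCP) lies midway between the tips of the shut fingers; the grasp point (between the pads) lies 19 mm behind it; z points along the fingers, y is the line along which they close (so a half turn about z gives the same grasp; the last joint's range is limited). The gripper opens to 88 mm and grips with 3 to 60 N. Pads are 18 mm wide; open, the fingers measure 123 mm over their backs; the gripper's body (75 mm by 187 mm) begins 45 mm behind the grasp point.
Start: joints at [-1.149, 0.689, -0.195, 1.565, 0.157, 0.902, -0.215], TCP at [0.236, 0.579, 0.239] pointing down, gripper open.
Joint ranges: [-3.01, 3.01], [-0.46, 2.08], [-1.47, 1.51], [0.13, 2.56], [-1, 4.14], [0.04, 2.09], [-2.66, 2.66]. Speed limits (rad/s): [2.57, 2.57, 3.14, 3.14, 3.14, 3.14, 3.14].

### API

Orientations are given as a unit quaternion [x, y, z, w].
In Python, from plant import sensors, eyes, finish_job gives the robot as it stands.
- The arm moves only by the tool send_rows, never from a script. Its argument "rows" is text: rows parted by semicolons, each of 4 numbers parted by spaces: the shift along the tool's x, y, z normalised to -1 to 1, where 1 is 30 cm, then the turn about the tool's z normalised to -1 to 1, where 1 is 2 pi rad. A call has 1 to 10 rows; each row is the pose to reach, as a shift and turn from the pose commanded when the call began, along the tool's axes at that moment, turning the shorter way round; what a row does not reach only later rows make up. A row lasts 1/12 s, in which the tool goes at most 41.7 mm and 7.16 degrees, less where a joint would pass 70% of its speed; a pose out of reach is approached as far as the arm can. A call with a number of a shift or a turn outside -1 to 1 is refused whole. A call with a gripper value outside its range is refused whole. "jaw" is the closure, from -1 (fully open) to 1 (shut), set as the call begins (left out, the last holds). The fingers move at their own pace and stop on an object; "force" is the grip in N (left out, the last holds). Time passes only in rows, so rows that repeat a pose let the fingers close. It gives the time, the measured TCP pose, the force, the opening and the grip force at its end, in the units of the state.
- sensors.get_state(): the state, without advancing time (a new reading comes with each control period).
- eyes.snapshot(name): name is "scene" or "top" or "wrist"; returns (picture, depth): 400x640x3 uint8, red, green, blue; 400x640 float32, m along the optical axis (not along the pixel's ray), 0 where there is no reading.
- eyes.calibration(name): a dict with "fov_y" (degrees; the focal length in pixels is half the picture's height over the tangent of half this angle, whatever the lens; pixels are square), "cx", "cy" (the principal point, pixels), "world_from_camera" (4x4, takes a point from camera to world coordinates). Camera axes: x right, y down, z forward; pixel columns grow to the right and rows downward; lengths in m; the calibration is good to about 2 mm. A picture is of the moment at which its call begins: read the wrist's pose just before it. calibration takes no time and is no camera call; for the wrist camera it gives the pose at the moment of the call.
- finish_job(): hands the job in; it is judged then, once.
The state is a dict: "clock": time; "q": joint angles; "qd": joint speeds; "joint_torque": joint torques, N m; "tool_pos": TCP position; "eef_rot": TCP orientation; "contact_force": force on the tool from outside, world axes, zero at the start; "moment": the same for the moment, N m; "opening": opening from 0.0 (shut) to 1.0 (fully open); "finger_force": force on a finger pad.
Only numpy, scipy, OpenCV 4.12 (cv2) and the standard library are available. Lean on these libraries where they do the work, as an engineer would, in place of code of your own. Each camera call takes 0.05 s, during which the arm holds its last target. There are 200 camera calls.

### The job

Hang the two loose pairs of ear defenders on the storage rail: band over the bar with one cup in front of the bar and one behind, square to the bar, one pair in the middle of each of the two free bays between the collars. Leave the pair that already hangs there, the jar, the beaker and the spatula where they are.

Things in the scene. Friction and masses are not known exactly. Their poses are not given: they have to be found in the camera images.
- rail: Fixed storage rail: round steel bar, 16 mm diameter, 470 mm long along y, top 150 mm above the bench, on a post at each end (y = +-235 mm, 152 mm high, feet 120 mm long in x). Black collars (26 mm diameter) at y = -210, -70, 70, 210 mm part it into three bays. Origin on the bench below the middle of the bar, x across the bar.
- bay0 (a point): Point on top of the bar, in the middle of the bay at the rail's y = -140 mm. Axes as the rail's. A bay may be taken by the pair that hangs already.
- bay1 (a point): The same for the middle bay, y = 0.
- bay2 (a point): The same for the bay at y = +140 mm.
- ears_hung: The pair that already hangs on the rail, in one of the three bays; same make as the loose pairs (see ears_left), its x axis along the bar.
- ears_hung_crown (a point): Middle of the underside of its crown pad, where it rests on the bar.
- ears_left: Loose pair, standing upright on its two cups on the bench at the start, to the robot's left. Black cups 80 mm tall, grey arched band, padded crown; 163 mm wide (y), 62 deep (x), 156 high, 0.2 kg, rigid. Origin: centre of the cups' underside, z up, band in the y-z plane. Cups at y = +-35 to +-83 mm: a 70 mm gap for the bar. The other pairs are the same.
- ears_left_crown (a point): Middle of the underside of its crown pad, 124 mm above the body's origin; this rests on the bar. The pad is 24 mm thick in x, 40 mm long in y and 32 mm high (top at 156 mm). Grip it across x, with the fingertips kept above the pad's underside, since they stand over the bar when the band is laid on it.
- ears_right: Loose pair of the same make and sizes, standing upright on its two cups on the bench at the start, to the robot's right.
- ears_right_crown (a point): Middle of the underside of its crown pad, 124 mm above its origin.
- jar: Bystander: sample jar, 60 mm diameter, 75 mm high, loose on the bench between the loose pairs. Origin at the centre of its underside.
- beaker: Bystander: glass beaker, 70 mm diameter, 90 mm high, loose on the bench beyond the left end of the rail. Origin at the centre of its underside.
- spatula: Bystander: spatula 180 mm long, lying on the bench along its x axis beyond the right end of the rail. Origin near its middle.
There are look-alikes about, which are no part of the job. What is shaped like the ears_right but blue is not meant. What is shaped like the ears_left but white is not meant.

How it is judged:
On the way:
1. one of the loose pairs hangs over the bar in a free bay, let go (((x of ears_left_crown in the frame of rail between -0.022 and 0.022 m and z of ears_left_crown in the frame of rail between 0.138 and 0.165 m and angle between the x axis of ears_left and the y axis of rail, either way round below 0.3 rad and angle between ears_left's own z axis and vertical below 0.3 rad and ((y of ears_left_crown in the frame of rail between -0.185 and -0.095 m and horizontal distance between ears_left_crown and ears_hung_crown above 0.08 m) or (y of ears_left_crown in the frame of rail between -0.045 and 0.045 m and horizontal distance between ears_left_crown and ears_hung_crown above 0.08 m) or (y of ears_left_crown in the frame of rail between 0.095 and 0.185 m and horizontal distance between ears_left_crown and ears_hung_crown above 0.08 m)) and contact force between ears_left and the fingers below 0.1 N) or (x of ears_right_crown in the frame of rail between -0.022 and 0.022 m and z of ears_right_crown in the frame of rail between 0.138 and 0.165 m and angle between the x axis of ears_right and the y axis of rail, either way round below 0.3 rad and angle between ears_right's own z axis and vertical below 0.3 rad and ((y of ears_right_crown in the frame of rail between -0.185 and -0.095 m and horizontal distance between ears_right_crown and ears_hung_crown above 0.08 m) or (y of ears_right_crown in the frame of rail between -0.045 and 0.045 m and horizontal distance between ears_right_crown and ears_hung_crown above 0.08 m) or (y of ears_right_crown in the frame of rail between 0.095 and 0.185 m and horizontal distance between ears_right_crown and ears_hung_crown above 0.08 m)) and contact force between ears_right and the fingers below 0.1 N))), for 0.2 s.
At the end, for the whole second after the job is handed in: All three pairs hang over the bar, at rest, each in a bay of its own: crown underside on the bar (138 to 165 mm above the bench), within 22 mm of the bar's line and 45 mm of the bay's middle, square to the bar and upright within 0.3 rad (x of ears_hung_crown in the frame of rail between -0.022 and 0.022 m and z of ears_hung_crown in the frame of rail between 0.138 and 0.165 m and angle between the x axis of each of ears_hung, ears_left, ears_right and the y axis of rail, either way round below 0.3 rad and angle between each of ears_hung, ears_left, ears_right's own z axis and vertical below 0.3 rad and linear speed of each of ears_hung, ears_left, ears_right below 0.03 m/s and angular speed of each of ears_hung, ears_left, ears_right below 0.4 rad/s and x of ears_left_crown in the frame of rail between -0.022 and 0.022 m and z of ears_left_crown in the frame of rail between 0.138 and 0.165 m and x of ears_right_crown in the frame of rail between -0.022 and 0.022 m and z of ears_right_crown in the frame of rail between 0.138 and 0.165 m and ((y of ears_hung_crown in the frame of rail between -0.185 and -0.095 m and y of ears_left_crown in the frame of rail between -0.045 and 0.045 m and y of ears_right_crown in the frame of rail between 0.095 and 0.185 m) or (y of ears_hung_crown in the frame of rail between -0.185 and -0.095 m and y of ears_left_crown in the frame of rail between 0.095 and 0.185 m and y of ears_right_crown in the frame of rail between -0.045 and 0.045 m) or (y of ears_hung_crown in the frame of rail between -0.045 and 0.045 m and y of ears_left_crown in the frame of rail between -0.185 and -0.095 m and y of ears_right_crown in the frame of rail between 0.095 and 0.185 m) or (y of ears_hung_crown in the frame of rail between -0.045 and 0.045 m and y of ears_left_crown in the frame of rail between 0.095 and 0.185 m and y of ears_right_crown in the frame of rail between -0.185 and -0.095 m) or (y of ears_hung_crown in the frame of rail between 0.095 and 0.185 m and y of ears_left_crown in the frame of rail between -0.185 and -0.095 m and y of ears_right_crown in the frame of rail between -0.045 and 0.045 m) or (y of ears_hung_crown in the frame of rail between 0.095 and 0.185 m and y of ears_left_crown in the frame of rail between -0.045 and 0.045 m and y of ears_right_crown in the frame of rail between -0.185 and -0.095 m))); the robot touches nothing.
It fails at once if the pair that hung there at the start is shifted by more than 30 mm (distance of ears_hung from where it was at the start of the episode above 0.03 m).
It fails at once if the jar is moved by more than 30 mm (distance of jar from where it was at the start of the episode above 0.03 m).
It fails at once if the beaker is moved by more than 30 mm (distance of beaker from where it was at the start of the episode above 0.03 m).
It fails at once if the spatula is moved by more than 30 mm (distance of spatula from where it was at the start of the episode above 0.03 m).
It also fails if it takes over 58 s, if anything falls off the work surface, if the arm or the gripper's body presses on something with over 40 N, if the wrist force passes 120 N, or if a joint passes its speed limit or range.

## Working session

There is one attempt and no reset: what is moved stays moved. The work goes in short steps, Python scripts to look and compute and a tool call to move; the robot and the scene stay as the last step left them, time stands still between calls to the robot, and variables do not carry over. Pictures are saved under pics/ and viewed, at most 10 in all, crops included, and the job is handed in when it is done.

Besides the shell and the picture viewer there is one more tool, called after ">>>" by a JSON object that holds its "fn" and its "kwargs", one argument or row to a line. send_rows: Moves the arm, as the interface text tells. Scaled input: -1 to 1 covers 30 cm each way for a shift and 2 pi rad each way for a turn. Its arguments: {"type":"object","properties":{"rows":{"type":"string"},"jaw":{"type":"number"},"force":{"type":"number"}},"required":["rows"]}

```bash
mkdir -p pics
cat > h.py <<'E'
import numpy as np, cv2
from plant import sensors, eyes, finish_job
def snap(n):
    c=eyes.calibration(n); p,d=eyes.snapshot(n)
    f=200/np.tan(np.radians(c["fov_y"])/2)
    v,u=np.mgrid[:400,:640]
    P=np.stack([(u-c["cx"])/f*d,(v-c["cy"])/f*d,d,np.ones_like(d)],-1)@np.array(c["world_from_camera"]).T
    P=P[...,:3]; P[d==0]=np.nan
    return p,P,c
def save(n,p): cv2.imwrite(n,np.ascontiguousarray(p[...,::-1]))
E
python3 - <<'E'
from h import *
s=sensors.get_state(); print(s["clock"],s["tool_pos"],s["eef_rot"],s["opening"])
for n in("top","scene"):
    p,P,c=snap(n); save(f"pics/{n}0.png",p); np.savez(f"{n}0.npz",p=p,P=P); print(n,np.round(c["world_from_camera"],3).tolist(),c["fov_y"])
E
```

```text
0.0 [0.23617745 0.57797867 0.23789998] [ 1.92658765e-01  9.81265381e-01 -9.17245475e-04 -1.00878295e-04] 0.9983008466840844
top [[-0.008, -0.99, 0.141, 0.3], [-1.0, 0.011, 0.019, -0.008], [-0.02, -0.141, -0.99, 1.486], [0.0, 0.0, 0.0, 1.0]] 45.56016221954671
scene [[-0.762, 0.385, -0.521, 1.112], [0.648, 0.428, -0.63, 0.747], [-0.019, -0.818, -0.575, 0.775], [0.0, 0.0, 0.0, 1.0]] 47.996013398034556
```

View pics/top0.png

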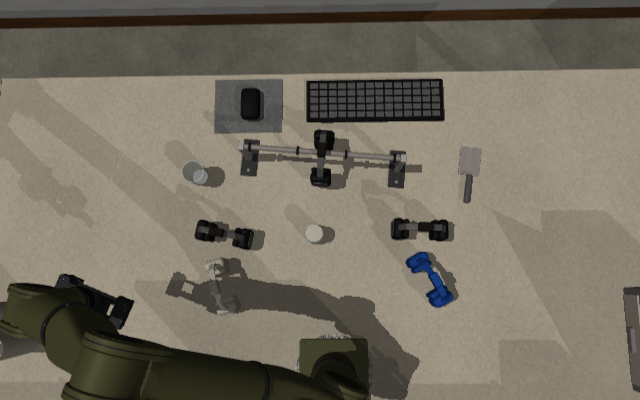

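View pics/scene0.png

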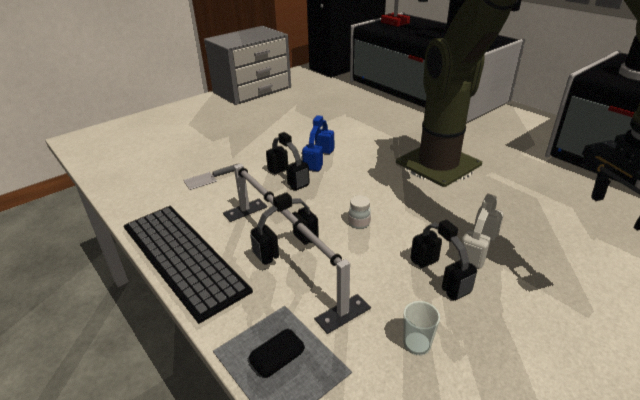

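Top view: the loose black pairs are at (223,235) on the left and (420,229) on the right. The look-alikes are white at (222,285) and blue at (430,280). The third black pair, at (321,158), hangs in the middle bay, so bay0 and bay2 are free. I choose the two loose black pairs.

Run:
```python
from h import *
from scipy.spatial.transform import Rotation as R
z=np.load("top0.npz");p,P=z["p"],z["P"]
def pts(u0,u1,v0,v1,z0,z1):
    Q=P[v0:v1,u0:u1].reshape(-1,3); return Q[(Q[:,2]>z0)&(Q[:,2]<z1)]
def line(Q):
    m=(Q.max(0)+Q.min(0))/2; c=Q.mean(0); w,V=np.linalg.eigh(np.cov((Q-c)[:,:2].T)); d=V[:,1]; d=d if d[1]>0 else -d
    t=(Q-c)[:,:2]@d; n=(Q-c)[:,:2]@V[:,0]
    return len(Q),np.round(c,4),"yawfromY deg",round(np.degrees(np.arctan2(-d[0],d[1])),2),"ext",np.round([t.min(),t.max(),n.min(),n.max()],3), "mid",np.round(c[:2]+d*(t.min()+t.max())/2,4)
for n,b in dict(left=(185,262,212,255),right=(383,455,210,248),hung=(305,340,125,192)).items():
    print(n,"all",line(pts(*b,.05,.2)) ); 
    for z0 in(.14,.15): print(n,z0,line(pts(*b,z0,.3)))
    print("   top z",np.nanmax(P[b[2]:b[3],b[0]:b[1],2]))
for b in((262,296,140,165),(348,386,145,170),(240,406,135,175)):print("bar",line(pts(*b,.135,.156)))
for b in ((262,305,140,165),(335,386,145,170)):
  Q=pts(*b,.12,.157); print("bar z",np.percentile(Q[:,2],[5,50,95]))
print("barends",line(pts(236,412,132,172,.135,.156)))
for n,b in dict(white=(195,245,255,318),blue=(400,460,250,310),jar=(300,330,220,250)).items(): print(n,line(pts(*b,.05,.2)))
im=np.hstack([cv2.resize(p[205:265,180:270],None,fx=4,fy=4),cv2.resize(p[205:265,375:465],None,fx=4,fy=4)]); save("pics/crop.png",im)
s=sensors.get_state(); print(np.round(R.from_quat(s["eef_rot"]).as_matrix(),4).tolist())
```

```text
left all (825, array([0.4125, 0.3205, 0.0986]), 'yawfromY deg', np.float64(-12.02), 'ext', array([-0.075,  0.094, -0.031,  0.03 ]), 'mid', array([0.4145, 0.3298]))
left 0.14 (128, array([0.4144, 0.3272, 0.154 ]), 'yawfromY deg', np.float64(-13.7), 'ext', array([-0.019,  0.021, -0.012,  0.012]), 'mid', array([0.4147, 0.3284]))
left 0.15 (112, array([0.4147, 0.3287, 0.1551]), 'yawfromY deg', np.float64(-14.48), 'ext', array([-0.02 ,  0.02 , -0.012,  0.012]), 'mid', array([0.4147, 0.3287]))
   top z 0.16166088796663125
right all (848, array([ 0.4232, -0.257 ,  0.0989]), 'yawfromY deg', np.float64(-3.08), 'ext', array([-0.089,  0.078, -0.032,  0.03 ]), 'mid', array([ 0.423 , -0.2622]))
right 0.14 (130, array([ 0.4247, -0.2605,  0.1543]), 'yawfromY deg', np.float64(-4.87), 'ext', array([-0.02 ,  0.019, -0.013,  0.012]), 'mid', array([ 0.4247, -0.2611]))
right 0.15 (116, array([ 0.4246, -0.2615,  0.1554]), 'yawfromY deg', np.float64(-2.97), 'ext', array([-0.019,  0.019, -0.013,  0.011]), 'mid', array([ 0.4246, -0.2616]))
   top z 0.1629259215773904
hung all (1017, array([0.6342, 0.0274, 0.
[... 1071 characters left out ...]
 0.0278, 0.1479]), 'yawfromY deg', np.float64(-5.29), 'ext', array([-0.241,  0.243, -0.063,  0.054]), 'mid', array([0.6417, 0.0286]))
white (896, array([0.2601, 0.3263, 0.0997]), 'yawfromY deg', np.float64(-72.78), 'ext', array([-0.081,  0.085, -0.035,  0.027]), 'mid', array([0.2621, 0.3269]))
blue (898, array([ 0.2774, -0.2814,  0.0995]), 'yawfromY deg', np.float64(-60.31), 'ext', array([-0.086,  0.08 , -0.028,  0.035]), 'mid', array([ 0.2749, -0.2829]))
jar (259, array([0.4143, 0.0545, 0.0733]), 'yawfromY deg', np.float64(-20.96), 'ext', array([-0.026,  0.027, -0.026,  0.025]), 'mid', array([0.4145, 0.055 ]))
[[-0.9258, 0.3781, -0.0005], [0.3781, 0.9258, -0.0015], [-0.0001, -0.0016, -1.0]]
```

View pics/crop.png

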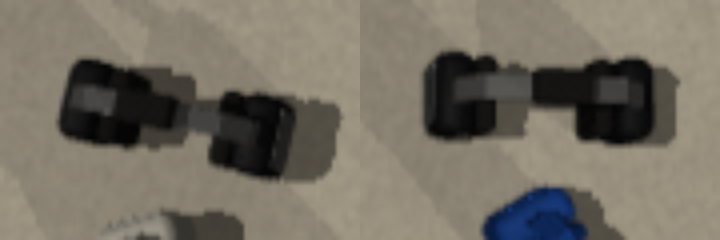

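The crop shows two black pairs, with the grey band parts and dark crown pads at about (150,100) and (580,85). The measured sizes agree with the description: pads 40 x 24 mm, top at 155 mm, bar top at 150 mm. Now moving over the left pair.

>>> {"fn": "send_rows", "kwargs": {
  "rows": "-0.865 -0.545 0 0.225;-0.865 -0.545 0 0.225;-0.865 -0.545 0 0.225;-0.865 -0.545 0 0.225;-0.865 -0.545 0 0.225;-0.865 -0.545 0 0.225;-0.865 -0.545 0 0.225;-0.865 -0.545 0 0.225;-0.865 -0.545 0 0.225;-0.865 -0.545 0 0.225",
  "jaw": -1,
  "force": 25
}}

```text
clock: 0.93
tool_pos: [0.4158, 0.3271, 0.2386]
eef_rot: [0.734, 0.679, -0.0, 0.0]
contact_force: [-0.7, 0.5, 0.3]
opening: 1.0
finger_force: 0.0
```

```bash
cat >> h.py <<'E'
from scipy.spatial.transform import Rotation as R
def go(x,y,z,yaw):
    "shift/turn (normalised) from the present pose to TCP x,y,z with tool y at world angle yaw (deg)"
    s=sensors.get_state(); M=R.from_quat(s["eef_rot"]).as_matrix()
    d=M.T@(np.array([x,y,z])-s["tool_pos"]); a=np.degrees(np.arctan2(M[1,1],M[0,1]))
    t=-((yaw-a+180)%360-180)
    print("t",round(s["clock"],2),"pos",np.round(s["tool_pos"],4),"yaw",round(a,2),"open",round(s["opening"],3),"F",np.round(s["contact_force"],1),"ff",s["finger_force"],"q7",round(s["q"][6],2),"-> rows",np.round(d/.3,4),round(t/360,4))
E
python3 -c "
from h import *
go(.4147,.3285,.200,-13)"
```

```text
t 0.93 pos [0.4158 0.3271 0.2386] yaw -4.42 open 1.0 F [-0.7  0.5  0.3] ff 0.0 q7 -0.72 -> rows [ 0.0044 -0.0039  0.1287] 0.0238
```

>>> {"fn": "send_rows", "kwargs": {
  "rows": "0.004 -0.004 0 0.024;0.004 -0.004 0 0.024;0.004 -0.004 0 0.024;0.004 -0.004 0 0.024"
}}

```text
clock: 1.27
tool_pos: [0.4134, 0.3304, 0.2385]
eef_rot: [0.779, 0.627, -0.0, 0.0]
contact_force: [-0.1, -0.1, 0.6]
opening: 1.002
finger_force: 0.0
```

```bash
cat >> h.py <<'E'
def pad(n,x,y,z0=.14,r=.035,z1=.3):
    p,P,c=snap(n); Q=P.reshape(-1,3); Q=Q[(Q[:,2]>z0)&(Q[:,2]<z1)&(np.hypot(Q[:,0]-x,Q[:,1]-y)<r)]
    (cx,cy),(w,h),a=cv2.minAreaRect((Q[:,:2]*1000).astype(np.float32)); m=Q.mean(0)
    w_,V=np.linalg.eigh(np.cov((Q-m)[:,:2].T)); d=V[:,1]*np.sign(V[1,1])
    print(n,len(Q),"rect",round(cx,1),round(cy,1),round(w,1),round(h,1),round(a,1),"mean",np.round(m,4),"yaw of long axis from Y",round(np.degrees(np.arctan2(-d[0],d[1])),2),"z",np.round(np.percentile(Q[:,2],[5,50,95]),4))
    return p
E
python3 -c "
from h import *
p=pad('wrist',.4147,.3285,.15); save('pics/w1.png',p)
go(.4147,.3285,.13,-13)"
```

```text
wrist 1228 rect 416.7 329.3 39.6 23.6 78.6 mean [0.4172 0.3304 0.1562] yaw of long axis from Y -11.92 z [0.1537 0.1565 0.1577]
t 1.32 pos [0.4134 0.3305 0.2386] yaw -12.31 open 1.0 F [-0.3 -0.3  0. ] ff 0.0 q7 -0.82 -> rows [-0.0054  0.0056  0.362 ] 0.0019
```

View pics/w1.png

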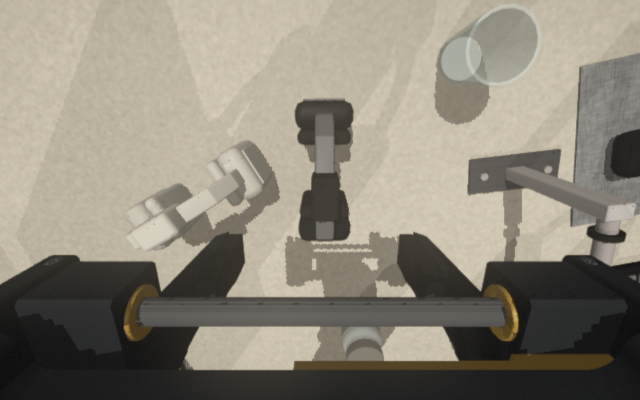

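The wrist picture shows the black pad between the finger lines at about (325,205), with the white decoy apart at (200,200). The grasp is clear.

>>> {"fn": "send_rows", "kwargs": {
  "rows": "-0.003 0.009 0.1 -0.001;-0.003 0.009 0.18 -0.001;-0.003 0.009 0.26 -0.001;-0.003 0.009 0.32 -0.001;-0.003 0.009 0.362 -0.001;-0.003 0.009 0.362 -0.001;-0.003 0.009 0.362 -0.001"
}}

```text
clock: 1.9
tool_pos: [0.4159, 0.3287, 0.1298]
eef_rot: [0.777, 0.629, -0.001, -0.0]
contact_force: [0.2, -0.1, 0.1]
opening: 1.003
finger_force: 0.0
```

>>> {"fn": "send_rows", "kwargs": {
  "rows": "0 0 0 0;0 0 0 0;0 0 0 0;0 0 0 0;0 0 0 0;0 0 0 0;0 0 0 0;0 0 0 0;0 0 0 0;0 0 0 0",
  "jaw": 1,
  "force": 25
}}

```text
clock: 2.73
tool_pos: [0.4161, 0.329, 0.1301]
eef_rot: [0.778, 0.629, 0.0, 0.0]
contact_force: [0.9, -0.7, -0.6]
opening: 0.269
finger_force: 24.6
```

>>> {"fn": "send_rows", "kwargs": {
  "rows": "0 0 -0.05 0;0 0 -0.12 0;0 0 -0.24 0;0 0 -0.36 0;0 0 -0.48 0;0 0 -0.56 0;0 0 -0.58 0;0 0 -0.58 0;0 0 -0.58 0;0 0 -0.58 0"
}}

```text
clock: 3.57
tool_pos: [0.4148, 0.3282, 0.302]
eef_rot: [0.778, 0.629, -0.002, 0.0]
contact_force: [-0.4, -0.2, -2.8]
opening: 0.272
finger_force: 25.0
```

```bash
python3 -c "
from h import *
go(.655,.167,.31,84.7)"
```

```text
t 3.57 pos [0.4148 0.3282 0.302 ] yaw -12.11 open 0.272 F [-0.4 -0.2 -2.8] ff 24.986008984269574 q7 -0.84 -> rows [-0.3575  0.8953 -0.0278] -0.2689
```

>>> {"fn": "send_rows", "kwargs": {
  "rows": "0 0 -0.06 -0.269;-0.05 0.12 -0.06 -0.269;-0.09 0.23 -0.06 -0.269;-0.14 0.34 -0.06 -0.269;-0.18 0.45 -0.06 -0.269;-0.22 0.56 -0.06 -0.269;-0.26 0.66 -0.06 -0.269;-0.3 0.76 -0.06 -0.269;-0.34 0.85 -0.06 -0.269;-0.3575 0.895 -0.06 -0.269"
}}

```text
clock: 4.4
tool_pos: [0.6583, 0.1627, 0.3187]
eef_rot: [0.263, 0.965, -0.002, -0.001]
contact_force: [1.0, -0.2, -1.3]
opening: 0.269
finger_force: 25.0
```

```bash
python3 -c "
from h import *
go(.655,.167,.32,84.7)"
```

```text
t 4.4 pos [0.6583 0.1627 0.3187] yaw 59.56 open 0.269 F [ 1.  -0.2 -1.3] ff 24.994867388159037 q7 0.66 -> rows [ 0.0167  0.0069 -0.0042] -0.0698
```

>>> {"fn": "send_rows", "kwargs": {
  "rows": "0 0 0 -0.07;0 0 0 -0.07;0 0 0 -0.07;0 0 0 -0.07;0 0 0 -0.07;0 0 0 -0.07;0 0 0 -0.07"
}}

```text
clock: 4.98
tool_pos: [0.6556, 0.1676, 0.3207]
eef_rot: [0.047, 0.999, -0.0, -0.001]
contact_force: [-0.6, -0.3, -1.3]
opening: 0.272
finger_force: 25.0
```

```bash
python3 -c "
from h import *
p=pad('wrist',.655,.167,.2,.1,.31); save('pics/w2.png',p)
p,P,c=snap('scene'); save('pics/s2.png',p)
go(.655,.167,.165,84.7)"
```

```text
wrist 5263 rect 650.4 168.3 61.7 155.8 85.3 mean [0.5973 0.1727 0.272 ] yaw of long axis from Y 85.02 z [0.2604 0.2697 0.3042]
t 5.08 pos [0.6558 0.1677 0.3214] yaw 84.65 open 0.272 F [-0.4  0.2 -2.1] ff 24.996843324042857 q7 1.02 -> rows [ 0.002  -0.0024  0.5215] -0.0002
```

View pics/w2.png

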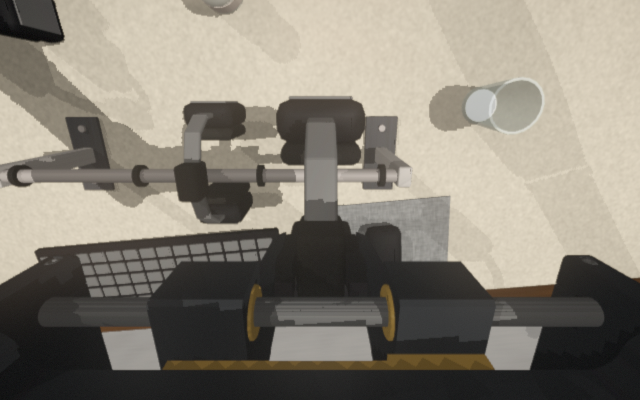

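The held pair is square to the bar. The bar, at row 175, passes under its arch, and the bay's collars are at (262,175) and (382,175). Lowering now.

>>> {"fn": "send_rows", "kwargs": {
  "rows": "0 -0.002 0.1 0;0 -0.002 0.2 0;0 -0.002 0.3 0;0 -0.002 0.39 0;0 -0.002 0.46 0;0 -0.002 0.51 0;0 -0.002 0.53 0;0 -0.002 0.54 0;0 -0.002 0.545 0;0 -0.002 0.545 0"
}}

```text
clock: 5.92
tool_pos: [0.6567, 0.1674, 0.1595]
eef_rot: [0.046, 0.999, 0.0, 0.001]
contact_force: [0.1, 0.0, -1.0]
opening: 0.27
finger_force: 25.0
```

```bash
python3 -c "
from h import *
p,P,c=snap('scene'); save('pics/s3.png',p[150:350,150:450].repeat(2,0).repeat(2,1))
go(.655,.167,.156,84.7)"
```

```text
t 5.97 pos [0.6568 0.1675 0.1598] yaw 84.69 open 0.268 F [-0.2 -0.3 -2.7] ff 24.99686768744141 q7 0.97 -> rows [ 0.0057 -0.0021  0.0127] -0.0
```

View pics/s3.png

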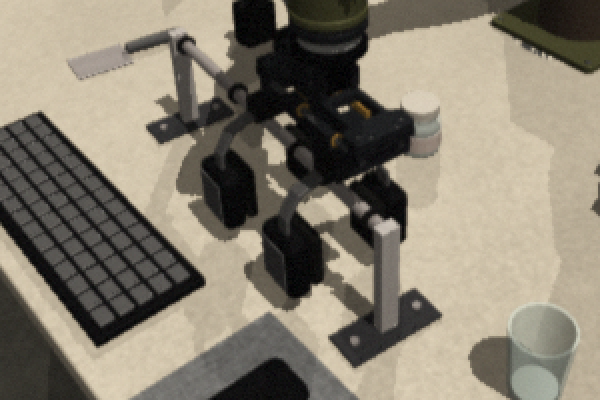

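The picture shows the pair astride the bar in its bay at about (310,200), one cup on each side. I lower the last few mm and open part way.

>>> {"fn": "send_rows", "kwargs": {
  "rows": "0.003 0 0.006 0;0.004 0 0.012 0;0.004 0 0.014 0;0.004 0 0.014 0"
}}

```text
clock: 6.3
tool_pos: [0.6554, 0.1675, 0.156]
eef_rot: [0.046, 0.999, 0.0, 0.001]
contact_force: [-1.5, 0.1, 4.8]
opening: 0.271
finger_force: 25.0
```

>>> {"fn": "send_rows", "kwargs": {
  "rows": "0 0 0 0;0 0 0 0;0 0 0 0;0 0 0 0;0 0 0 0;0 0 0 0",
  "jaw": -0.05
}}

```text
clock: 6.8
tool_pos: [0.6548, 0.1672, 0.1543]
eef_rot: [0.046, 0.999, 0.0, -0.0]
contact_force: [0.5, 0.3, 0.4]
opening: 0.524
finger_force: 0.0
```

>>> {"fn": "send_rows", "kwargs": {
  "rows": "0 0 -0.03 0;0 0 -0.08 0;0 0 -0.16 0;0 0 -0.26 0;0 0 -0.36 0;0 0 -0.46 0;0 0 -0.52 0;0 0 -0.52 0"
}}

```text
clock: 7.47
tool_pos: [0.6572, 0.1683, 0.3164]
eef_rot: [0.046, 0.999, 0.002, 0.005]
contact_force: [0.5, -0.0, 1.1]
opening: 0.524
finger_force: 0.0
```

```bash
python3 -c "
from h import *
p=pad('wrist',.655,.167,.172,.05,.25)
p=pad('wrist',.642,.027,.172,.05,.25)
save('pics/w4.png',p)
go(.4246,-.2616,.31,-3.5)"
```

```text
wrist 878 rect 653.7 167.2 23.2 38.7 85.3 mean [0.6525 0.1676 0.1819] yaw of long axis from Y 84.78 z [0.1788 0.1822 0.1838]
wrist 1012 rect 645.0 28.6 24.0 39.0 83.8 mean [0.6439 0.0307 0.1812] yaw of long axis from Y 86.14 z [0.1741 0.1823 0.1836]
t 7.57 pos [0.6549 0.1673 0.3113] yaw 84.7 open 0.529 F [ 0.7  0.3 -0.4] ff 0.0 q7 1.02 -> rows [ 0.6324 -1.4945  0.0024] 0.245
```

View pics/w4.png

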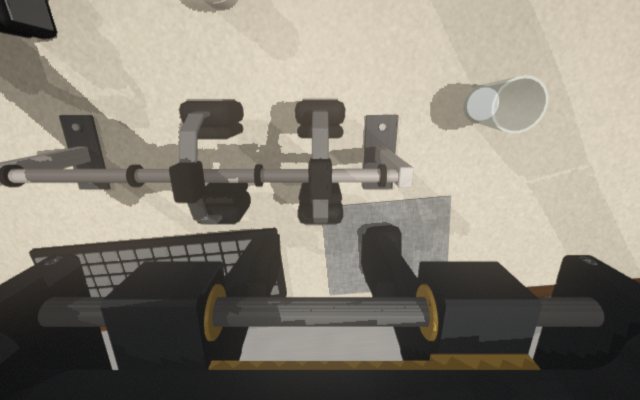

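The left pair hangs level and square at (320,175), top at 182 mm, and the old pair at (185,175) has not moved. Now to the right pair.

>>> {"fn": "send_rows", "kwargs": {
  "rows": "0.316 -0.747 0 0.12;0.316 -0.747 0 0.12;0.316 -0.747 0 0.12;0.316 -0.747 0 0.12;0.316 -0.747 0 0.12;0.316 -0.747 0 0.12;0.316 -0.747 0 0.12;0.316 -0.747 0 0.12;0.316 -0.747 0 0.12",
  "jaw": -1
}}

```text
clock: 8.32
tool_pos: [0.5395, -0.0463, 0.3095]
eef_rot: [0.41, 0.912, 0.0, -0.001]
contact_force: [-0.2, 1.1, -0.2]
opening: 1.004
finger_force: 0.0
```

```bash
python3 -c "
from h import *
go(.4246,-.2616,.24,-3.5)"
```

```text
t 8.32 pos [ 0.5395 -0.0463  0.3095] yaw 41.6 open 1.004 F [-0.2  1.1 -0.2] ff 0.0 q7 0.69 -> rows [-0.283  -0.7627  0.2316] 0.1253
```

>>> {"fn": "send_rows", "kwargs": {
  "rows": "-0.283 -0.763 0.232 0.125;-0.283 -0.763 0.232 0.125;-0.283 -0.763 0.232 0.125;-0.283 -0.763 0.232 0.125;-0.283 -0.763 0.232 0.125;-0.283 -0.763 0.232 0.125;-0.283 -0.763 0.232 0.125;-0.283 -0.763 0.232 0.125;-0.283 -0.763 0.232 0.125;-0.283 -0.763 0.232 0.125"
}}

```text
clock: 9.15
tool_pos: [0.4265, -0.2601, 0.2407]
eef_rot: [0.726, 0.687, 0.001, -0.0]
contact_force: [0.3, 1.2, 0.5]
opening: 1.0
finger_force: 0.0
```

```bash
python3 -c "
from h import *
p=pad('wrist',.4246,-.2616,.15)
go(.4246,-.2616,.13,-3.5)"
```

```text
wrist 1200 rect 427.4 -262.7 39.5 23.9 87.9 mean [ 0.4276 -0.2614  0.1562] yaw of long axis from Y -3.06 z [0.1534 0.1565 0.1577]
t 9.2 pos [ 0.4264 -0.2601  0.2408] yaw -3.15 open 0.999 F [ 0.3 -0.4  0.8] ff 0.0 q7 0.52 -> rows [-0.0057 -0.0062  0.3694] 0.001
```

>>> {"fn": "send_rows", "kwargs": {
  "rows": "-0.006 0 0.1 0;-0.006 0 0.18 0;-0.006 0 0.26 0;-0.006 0 0.33 0;-0.006 0 0.369 0;-0.006 0 0.369 0;-0.006 0 0.369 0"
}}

```text
clock: 9.78
tool_pos: [0.4253, -0.2629, 0.13]
eef_rot: [0.727, 0.686, 0.0, -0.0]
contact_force: [0.3, 0.6, -0.1]
opening: 0.999
finger_force: 0.0
```

>>> {"fn": "send_rows", "kwargs": {
  "rows": "0 0 0 0;0 0 0 0;0 0 0 0;0 0 0 0;0 0 0 0;0 0 0 0;0 0 0 0;0 0 0 0;0 0 0 0;0 0 0 0",
  "jaw": 1,
  "force": 25
}}

```text
clock: 10.62
tool_pos: [0.4248, -0.2643, 0.1301]
eef_rot: [0.728, 0.685, 0.0, 0.0]
contact_force: [2.5, -0.8, -2.8]
opening: 0.275
finger_force: 25.4
```

>>> {"fn": "send_rows", "kwargs": {
  "rows": "0 0 -0.05 0;0 0 -0.12 0;0 0 -0.24 0;0 0 -0.36 0;0 0 -0.48 0;0 0 -0.6 0;0 0 -0.63 0;0 0 -0.63 0;0 0 -0.63 0;0 0 -0.63 0"
}}

```text
clock: 11.45
tool_pos: [0.4231, -0.2633, 0.3169]
eef_rot: [0.728, 0.685, -0.001, -0.002]
contact_force: [0.0, 0.7, -2.9]
opening: 0.271
finger_force: 24.9
```

```bash
python3 -c "
from h import *
go(.630,-.112,.32,84.7)"
```

```text
t 11.45 pos [ 0.4231 -0.2633  0.3169] yaw -3.48 open 0.271 F [ 0.   0.7 -2.9] ff 24.864828629361 q7 0.5 -> rows [ 0.5452  0.6577 -0.012 ] -0.245
```

>>> {"fn": "send_rows", "kwargs": {
  "rows": "0 0 -0.03 -0.245;0.05 0.06 -0.03 -0.245;0.11 0.13 -0.03 -0.245;0.18 0.21 -0.03 -0.245;0.25 0.3 -0.03 -0.245;0.31 0.38 -0.03 -0.245;0.38 0.46 -0.03 -0.245;0.45 0.54 -0.03 -0.245;0.52 0.62 -0.03 -0.245;0.545 0.658 -0.03 -0.245"
}}

```text
clock: 12.28
tool_pos: [0.6333, -0.1076, 0.3246]
eef_rot: [0.184, 0.983, 0.002, -0.002]
contact_force: [0.1, 0.9, -3.0]
opening: 0.27
finger_force: 25.0
```

>>> {"fn": "send_rows", "kwargs": {
  "rows": "0 0 0 -0.052;0 0 0 -0.052;0 0 0 -0.052;0 0 0 -0.052;0 0 0 -0.052;0 0 0 -0.052"
}}

```text
clock: 12.78
tool_pos: [0.6308, -0.1131, 0.3265]
eef_rot: [0.029, 1.0, 0.0, -0.001]
contact_force: [0.2, -0.9, -2.9]
opening: 0.27
finger_force: 25.0
```

```bash
python3 -c "
from h import *
p=pad('wrist',.63,-.112,.2,.1,.31)
go(.630,-.112,.156,84.7)"
```

```text
wrist 4966 rect 625.1 -113.6 62.1 156.5 85.9 mean [ 0.5715 -0.1096  0.2762] yaw of long axis from Y 88.79 z [0.2665 0.2756 0.3041]
t 12.83 pos [ 0.631  -0.1131  0.327 ] yaw 86.74 open 0.271 F [ 0.2  0.9 -3.5] ff 24.965290889376774 q7 1.47 -> rows [0.0024 0.0032 0.57  ] 0.0057
```

>>> {"fn": "send_rows", "kwargs": {
  "rows": "0.002 0.003 0.1 0.006;0.002 0.003 0.2 0.006;0.002 0.003 0.3 0.006;0.002 0.003 0.4 0.006;0.002 0.003 0.47 0.006;0.002 0.003 0.52 0.006;0.002 0.003 0.545 0.006;0.002 0.003 0.555 0.006;0.002 0.003 0.555 0.006;0.002 0.003 0.555 0.006"
}}

```text
clock: 13.67
tool_pos: [0.6317, -0.1122, 0.1626]
eef_rot: [0.047, 0.999, -0.0, 0.001]
contact_force: [-0.2, 0.1, -2.4]
opening: 0.268
finger_force: 25.0
```

```bash
python3 -c "
from h import *
p,P,c=snap('scene'); save('pics/s5.png',p[120:320,150:450].repeat(2,0).repeat(2,1))
go(.630,-.112,.156,84.7)"
```

```text
t 13.72 pos [ 0.6319 -0.1122  0.1629] yaw 84.66 open 0.269 F [ 0.3 -0.2 -2.3] ff 24.969959001755342 q7 1.38 -> rows [0.0064 0.0001 0.023 ] -0.0001
```

View pics/s5.png

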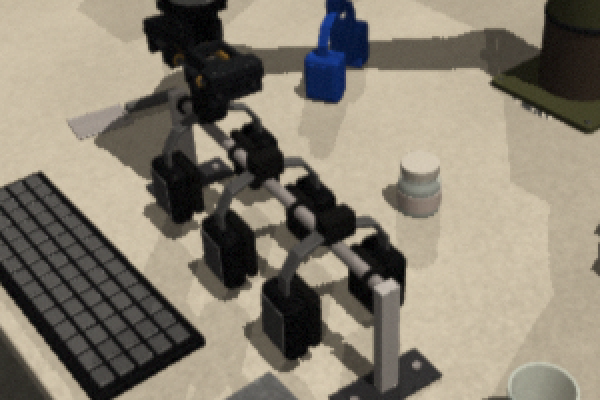

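The picture shows the third pair astride the bar at about (210,130), with the other two hanging at (275,210) and (330,260). Lowering the last few mm and releasing.

>>> {"fn": "send_rows", "kwargs": {
  "rows": "0.003 0 0.01 0;0.004 0 0.018 0;0.004 0 0.024 0;0.004 0 0.025 0;0.004 0 0.025 0"
}}

```text
clock: 14.13
tool_pos: [0.6299, -0.1121, 0.1557]
eef_rot: [0.047, 0.999, -0.0, 0.001]
contact_force: [-3.5, 1.1, 7.2]
opening: 0.27
finger_force: 25.0
```

>>> {"fn": "send_rows", "kwargs": {
  "rows": "0 0 0 0;0 0 0 0;0 0 0 0;0 0 0 0;0 0 0 0;0 0 0 0",
  "jaw": -0.05
}}

```text
clock: 14.63
tool_pos: [0.6297, -0.112, 0.154]
eef_rot: [0.046, 0.999, 0.0, -0.0]
contact_force: [0.1, -0.3, 0.4]
opening: 0.528
finger_force: 0.0
```

>>> {"fn": "send_rows", "kwargs": {
  "rows": "0 0 -0.03 0;0 0 -0.08 0;0 0 -0.16 0;0 0 -0.26 0;0 0 -0.36 0;0 0 -0.46 0;0 0 -0.52 0;0 0 -0.52 0;0 0 -0.52 0;0 0 -0.52 0"
}}

```text
clock: 15.47
tool_pos: [0.629, -0.112, 0.3093]
eef_rot: [0.046, 0.999, 0.0, -0.001]
contact_force: [0.5, -0.2, -0.3]
opening: 0.521
finger_force: 0.0
```

```bash
python3 -c "
from h import *
for x,y in((.63,-.112),(.644,.028),(.654,.167)): p=pad('wrist',x,y,.172,.05,.25)
save('pics/w6.png',p)
go(.630,-.112,.32,84.7)"
```

```text
wrist 917 rect 626.9 -112.0 23.4 38.6 85.0 mean [ 0.6261 -0.1118  0.1819] yaw of long axis from Y 84.57 z [0.179  0.1822 0.1838]
wrist 1035 rect 644.8 27.1 24.4 39.2 85.5 mean [0.6435 0.0253 0.1813] yaw of long axis from Y 83.87 z [0.1748 0.1823 0.1837]
wrist 1217 rect 654.2 166.3 25.5 40.2 85.0 mean [0.6528 0.1632 0.1806] yaw of long axis from Y 83.13 z [0.1739 0.1818 0.1836]
t 15.62 pos [ 0.6289 -0.112   0.3086] yaw 84.69 open 0.526 F [ 1.1  0.4 -0. ] ff 0.0 q7 1.43 -> rows [-0.0036  0.0004 -0.0381] -0.0
```

View pics/w6.png

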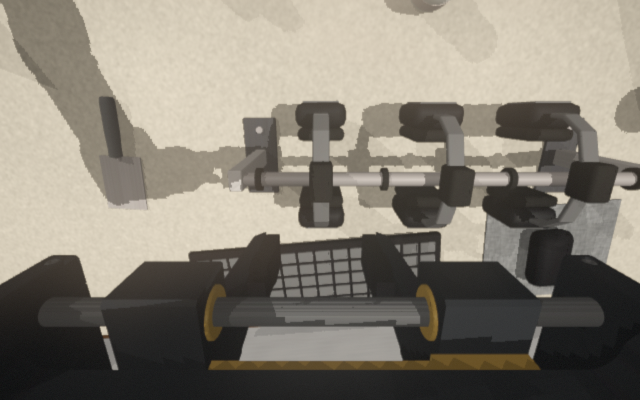

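All three pairs hang square with their tops at 182 mm, at (320,180), (455,180) and (590,180) in the picture, and the gripper is clear of them.

```bash
python3 -c "
from plant import finish_job
print(finish_job())"
```

```text
the job is handed in; nothing more can be done
None
```

Both loose pairs now hang in the middle of the two free bays, square to the bar; the third pair stayed in place, nothing else was touched, and I handed the job in at about 16 s (no verdict was returned).

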